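# Pull the worn cap off the printer's button station

### The arm

A 6-joint arm with a two-finger parallel gripper is mounted at the origin on the work surface. World frame = base frame: x ahead of the robot, y to its left, z up, the work surface at z = 0. Lengths are in mm, angles in degrees, forces in N, time in s.
With the tool pointing down it reaches from about 300 to 850 mm from the base axis. Payload 4.2 kg.
Tool frame: the origin (TCP) lies at the very end of the fingers, on their centre line; the grasp point (between the pads) lies 19 mm behind it; x points along the fingers, z is the direction in which the jaws open and shut, and the axes are right-handed (so a half turn about x gives the same grasp; the last joint's range is limited). The gripper opens to 91 mm and grips with 3 to 60 N. Pads are 32 mm wide; open, the fingers measure 118 mm over their backs; the gripper's body (76 mm by 178 mm) begins 60 mm behind the grasp point.
Start: joints at [-1.146, 18.312, 89.639, -0, 72.044, -1.146], TCP at [575.016, 0, 213.976] pointing down, gripper open.
Joint ranges: [-177.97, 177.97], [-48.28, 115.42], [12.27, 149.76], [-77.06, 257.06], [2.81, 150.46], [-146.56, 146.56]. Speed limits (degrees/s): [147.25, 147.25, 180, 180, 180, 180].

### API

Orientations are given as [roll, pitch, yaw] about the fixed x, y, z axes, in that order (R = Rz(yaw) Ry(pitch) Rx(roll)).
In Python, from workcell import state, grab_frame, camera_info, env, search_frame, place_of gives the robot as it stands.
- The arm moves only by the tool drive_tool, never from a script. Its argument "plan" is a list of rows, each a list of 7 numbers: the turn, a rotation vector about the world's x, y, z in degrees, then the shift along the world's x, y, z in mm, then the finger opening in mm, from 0 to 91.2. In form: [[wx, wy, wz, dx, dy, dz, jaw], ...]. A call has 1 to 10 rows; each row is the pose to reach, as a shift and turn from the pose measured when the call began; what a row does not reach only later rows make up. A row lasts 1/8 s, in which the tool goes at most 62.5 mm and 10.7 degrees, less where a joint would pass 70% of its speed; a pose out of reach is approached as far as the arm can. A call with a gripper value outside its range is refused whole. The fingers move at their own pace and stop on an object; "grip_force" is the grip in N (left out, the last holds). Time passes only in rows, so rows that repeat a pose let the fingers close. It gives the time, the measured TCP pose, the force and the opening at its end, in the units of the state.
- state(): the state, without advancing time (a new reading comes with each control period).
- grab_frame(name): name is "scene" or "side" or "wrist"; returns the picture (420x560x3 uint8, red, green, blue); there is no depth.
- camera_info(name): a dict with "intrinsics" (3x3 intrinsics, pixels), "origin" and "orientation" of the camera in the world; the wrist camera has in their place "hand_eye" (4x4, takes a point from camera to tool coordinates, whose origin is the TCP and whose axes are the tool frame's). Camera axes: x right, y down, z forward; pixel columns grow to the right and rows downward; lengths in mm; the calibration is good to about 2 mm. A picture is of the moment at which its call begins: read the wrist's pose just before it. camera_info takes no time and is no camera call.
- env.job_done(): hands the job in, once; it reports no verdict.
Trained networks look in the newest picture that a camera, given by its name, has taken for a name from the list of things; names that differ only in an ending like _2 or _b are one class to them, and where a whole thing is asked for, a point or a joint stands for the part that bears it (a point fixed in the world has none). Each returns a list of dicts, best first, with "p" (0 to 1); they miss things now and then, are a little off and sometimes report something else, mostly with a low value. They report only what shows in the picture. A call takes as long as a camera call.
- search_frame(camera, label): "rect" ([left, top, right, bottom] as shares, 0 to 1, of the picture: columns of its width, rows of its height, round what is visible of it).
- place_of(camera, label): "location" ([column, row] as shares, 0 to 1, of the picture: columns of its width, rows of its height: a listed point, or the origin of a listed thing).
The state is a dict: "time_s": time; "qpos": joint angles; "qvel": joint speeds; "effort": joint torques, N m; "ee_pos": TCP position; "ee_rot": TCP orientation; "force": force on the tool from outside, world axes, zero at the start; "torque": the same for the moment, N m; "gripper_width": finger opening in mm.
Only numpy, scipy, OpenCV 4.12 (cv2) and the standard library are available. Lean on these libraries where they do the work, as an engineer would, in place of code of your own. Each camera call takes 0.05 s, during which the arm holds its last target. There are 200 camera calls.

### The job

The orange cap on the two-button station of the pad printer is worn out. Take the green-handled puller, slide it along the station's top so that its two toes go in under the orange cap until its rear bar just meets the cap, slowly and without shoving it, and pull straight up, gently, until the cap pops off; then carry the cap in the puller to the blue tray and stand the puller there upright with the cap still lying flat in it behind the lips, and let go. Never touch the orange cap with the fingers, never push hard on the cap or the station, keep the cap level, and leave the blue cap and everything else where it is.

Things in the scene. Friction and masses are not known exactly. Their poses are not given: they have to be found in the camera images.
- station: fixed cream box 120 x 190 x 50 mm (x, y, z), flat grey top 50 mm above its origin (centre of the underside). x points roughly away from the robot. Two buttons stand on the top at x = +30 mm, y = +45 and -45 mm, one with the orange cap, one with the blue, either way round; the top on the -x side of them is clear. Each is a 14 mm square neck, 9.5 mm high, under a 12 mm post that holds the cap
- worn_center (a point): centre of the orange cap: square, 30 x 30 x 17 mm high, 20 g, sides parallel to the station's x and y, point 8.5 mm above its underside. Snapped on, its underside is 10 mm above the station's top: a gap 10 mm high and 8 mm deep all round the neck
- worn: the orange cap as a whole, origin at the centre of its underside. Spring plungers in the post hold it: it takes a straight pull of about 8 to 14 N (more if fast), gives way within about 5 mm and is clear of the post after 12 mm
- good_center (a point): centre of the blue cap on the other button, the same in size and fit; it must stay on
- puller_grip (a point): centre of the puller's green handle, 26 x 16 x 46 mm (x, y, z), gripped across y (16 mm); 63 mm above the puller's underside. The steel puller weighs some 140 to 190 g and is open in front (+x) to take the cap; at the start it stands upright on the table, +x roughly away from the robot. Its jaw is clamped up to 15 mm ahead of or behind the handle, which is not measured: it must be felt for
- puller: the puller's handle frame, origin 63 mm below the handle's centre, at floor level. Jaw, x from its own middle: two toes, z 0 to 4 mm, x -20.5 to 19.5, 9 to 17 mm either side; on each a lip at x 16.5 to 19.5, up to z 7. Legs 17 to 21 mm either side. Rear bar: front face x -16.5, z 8 to 24. Top plate: z 34 to 40, x -28 to 28. The cap fits between bar and lips with 3 mm to spare and rides flat on the toes
- tray: fixed blue open tray 150 x 150 mm, 22 mm high, walls 4 mm, floor 4 mm thick; origin at the centre of its underside. The puller stands with the tray on opposite sides of the station, either way round.
- print_pad: bystander: pink printing pad on a square aluminium holder, 48 x 48 x 46 mm high
- ink_cup: bystander: open aluminium cup, 72 mm across, 50 mm high
- driver: bystander: screwdriver lying down, 160 mm long
- thinner: bystander: amber bottle, 64 mm across, 160 mm tall
- ink_can: bystander: steel can, 74 mm across, 85 mm tall
- shell: bystander: white moulded product shell, 100 x 68 x 29 mm
- tape: bystander: yellow disc-shaped roll, 80 mm across, 24 mm high

How it is judged (in metres and radians):
On the way, in this order (a step that is already met when the one before it is completed fails the run):
1. the puller is in under the orange cap, which is still on its post (x of worn_center in the frame of puller_grip between -0.02 and 0.02 m and y of worn_center in the frame of puller_grip between -0.006 and 0.006 m and z of worn_center in the frame of puller_grip below -0.035 m and distance of worn_center from where it was at the start of the episode below 0.004 m), for 0.1 s.
2. the orange cap is off its post and rides in the puller, 20 mm or more above where it sat (x of worn_center in the frame of puller_grip between -0.02 and 0.02 m and y of worn_center in the frame of puller_grip between -0.008 and 0.008 m and z of worn_center in the frame of puller_grip between -0.058 and -0.035 m and z of worn_center in the frame of station above 0.0885 m), for 0.2 s.
At the end, for the whole second after the job is handed in: the puller stands upright (0.1 rad) on the tray floor, handle within 60 mm of the tray centre along each tray axis, let go, at rest; the orange cap lies flat in it (0.06 rad, not perched on a lip), within 20 mm lengthwise and 8 mm sideways of the handle axis; the blue cap has moved under 4 mm (x of puller_grip in the frame of tray between -0.06 and 0.06 m and y of puller_grip in the frame of tray between -0.06 and 0.06 m and z of puller_grip in the frame of tray between 0.06 and 0.076 m and x of worn_center in the frame of puller_grip between -0.02 and 0.02 m and y of worn_center in the frame of puller_grip between -0.008 and 0.008 m and z of worn_center in the frame of puller_grip between -0.058 and -0.035 m and angle between puller_grip's own z axis and vertical below 0.1 rad and angle between worn_center's own z axis and vertical below 0.06 rad and linear speed of each of puller, worn below 0.02 m/s and contact force between the fingers and puller below 0.1 N and distance of good_center from where it was at the start of the episode below 0.004 m); the robot touches nothing.
It fails at once if the puller pushes the orange cap with more than 10 N while the cap is on its post and its toes are not yet lifting it, or pulls with more than 25 N (contact force between puller and worn above 25 N or (contact force between puller and worn above 10 N and distance of worn_center from where it was at the start of the episode below 0.004 m and z of worn_center in the frame of puller_grip above -0.048 m)).
It fails at once if the puller presses on the station with more than 25 N (contact force between puller and station above 25 N).
It fails at once if the fingers touch the orange cap (contact force between the fingers and worn above 0.5 N).
It fails at once if the orange cap is tipped or flung: tilted over 0.35 rad (angle between worn_center's own z axis and vertical above 0.35 rad).
It fails at once if the blue cap is displaced by more than 4 mm or a bystander by more than 20 mm (distance of good_center from where it was at the start of the episode above 0.004 m or distance of any of print_pad, ink_cup, driver, thinner, ink_can, shell, tape from where it was at the start of the episode above 0.02 m).
It also fails if it takes over 67 s, if anything falls off the work surface, if the arm or the gripper's body presses on something with over 40 N, if the wrist force passes 120 N, or if a joint passes its speed limit or range.

## Working session

There is one attempt and no reset: what is moved stays moved. The work goes in short steps, Python scripts to look and compute and a tool call to move; the robot and the scene stay as the last step left them, time stands still between calls to the robot, and variables do not carry over. Pictures are saved under pics/ and viewed, about 8 in all and at most 12, crops included, and the job is handed in when it is done.

Besides the shell and the picture viewer there is one more tool, called after "Request:" as a command line: name --pt "numbers of a row" for each row, then --argument value for the rest. drive_tool: Moves the arm, as the interface text tells. Its arguments: {"type":"object","properties":{"plan":{"type":"array"},"grip_force":{"type":"number"}},"required":["plan"]}

```bash
ls; mkdir -p pics; cat > h.py <<'E'
import numpy as np, cv2
from workcell import *
from scipy.spatial.transform import Rotation as R
def toolT():
    s=state(); T=np.eye(4)
    T[:3,3]=s['ee_pos']; T[:3,:3]=R.from_euler('xyz',s['ee_rot'],degrees=True).as_matrix(); return T
def cam(name,T=None):
    c=camera_info(name); K=np.array(c['intrinsics'])
    if name=='wrist':
        M=(toolT() if T is None else T)@np.array(c['hand_eye'])
    else:
        M=np.eye(4); M[:3,3]=c['origin']; o=np.array(c['orientation'])
        M[:3,:3]=o if o.shape==(3,3) else R.from_euler('xyz',o,degrees=True).as_matrix()
    return K,M
def ray(name,loc,T=None,px=False):
    K,M=cam(name,T); p=np.array(loc)*(1 if px else np.array([560,420]))
    d=M[:3,:3]@np.linalg.solve(K,[p[0],p[1],1]); return M[:3,3],d/np.linalg.norm(d)
def atz(name,loc,z,T=None,px=False):
    o,d=ray(name,loc,T,px); return o+d*(z-o[2])/d[2]
def tri(rs):
    A=sum(np.eye(3)-np.outer(d,d) for o,d in rs); b=sum((np.eye(3)-np.outer(d,d))@o for o,d in rs)
    x=np.linalg.solve(A,b); return x,[np.linalg.norm(np.cross(x-o,d)) for o,d in rs]
def proj(name,P,T=None):
    K,M=cam(name,T); q=K@(M[:3,:3].T@(np.array(P)-M[:3,3])); return q[:2]/q[2]
E
python3 - <<'E'
from h import *
np.set_printoptions(precision=1,suppress=True)
print(state())
for n in('scene','side','wrist'): print(n,camera_info(n))
ims={n:grab_frame(n) for n in('scene','side','wrist')}
cv2.imwrite('pics/a.png',cv2.cvtColor(np.vstack([ims['scene']]),cv2.COLOR_RGB2BGR))
cv2.imwrite('pics/b.png',cv2.cvtColor(ims['side'],cv2.COLOR_RGB2BGR))
cv2.imwrite('pics/w.png',cv2.cvtColor(ims['wrist'],cv2.COLOR_RGB2BGR))
Z={'worn_center':68.5,'good_center':68.5,'puller_grip':63,'tray':0,'station':0,'puller':0}
for l,z in Z.items():
    rs=[]
    for n in ims:
        r=place_of(n,l)
        if r:
            print(l,n,r[0]['p'],np.array(r[0]['location'])*[560,420],atz(n,r[0]['location'],z))
            if n!='wrist': rs.append(ray(n,r[0]['location']))
    if len(rs)>1: print('  tri',*tri(rs))
E
```

```text
pics
{'time_s': 0.0, 'qpos': array([-1.1, 18.4, 89.7, -0. , 72. , -1.1]), 'qvel': array([-0. , -0. , -0. , -0. , -0. ,  0.1]), 'effort': array([ -0. , -41.2, -23.2,   0.1,   0. ,  -0. ]), 'ee_pos': array([574.5,   0. , 213.1]), 'ee_rot': array([179.6,  89.9, 179.6]), 'force': array([-0.5, -0.2,  0.5]), 'torque': array([-0.,  0.,  0.]), 'gripper_width': 91.0254726652998}
scene {'intrinsics': array([[488. ,   0. , 278.1],
       [  0. , 488. , 210. ],
       [  0. ,   0. ,   1. ]]), 'origin': array([1437.5,  -71.3,  906.9]), 'orientation': array([-134.1,   -0. ,   84.9])}
side {'intrinsics': array([[425.9,   0. , 282.9],
       [  0. , 425.9, 209.2],
       [  0. ,   0. ,   1. ]]), 'origin': array([ 427.3, -957. ,  930.9]), 'orientation': array([-131.4,    0. ,   -9.2])}
wrist {'intrinsics': array([[312.6,   0. , 279.4],
       [  0. , 312.6, 216.5],
       [  0. ,   0. ,   1. ]]), 'hand_eye': array([[  -0. ,   -0.3,    1. , -170.2],
       [  -0. ,   -1. ,   -0.3,   81.8],
       [   1. ,   -0. ,    0. ,    0.4],
       [   0. ,    0. ,    0. ,    1. ]])}
worn_center scene 0.51 [283.9
[... 558 characters left out ...]
ray scene 0.73 [367.3 193.4] [462.3 264.4   0. ]
tray side 0.96 [240.8 179. ] [471.5 270.3   0. ]
  tri [470.9 261.2   7.5] [np.float64(0.5066337137723479), np.float64(0.5066337137723957)]
station scene 0.79 [270.1 217.6] [532.6 -10.9   0. ]
station side 0.97 [265.9 233. ] [524.7 -17.6   0. ]
station wrist 0.92 [248.8 201.1] [536.8 -13.3   0. ]
  tri [525.4 -10.4  -7.2] [np.float64(0.0057306939759803974), np.float64(0.005730693976093267)]
puller scene 0.74 [178.5 196.3] [ 427.5 -255.3    0. ]
puller side 0.82 [241.6 300.1] [ 427.9 -258.8    0. ]
puller wrist 0.93 [177.8 360.1] [ 424.1 -256.8    0. ]
  tri [ 427.2 -256.3   -1.6] [np.float64(1.2768102264588537), np.float64(1.2768102264586279)]
```

View pics/a.png

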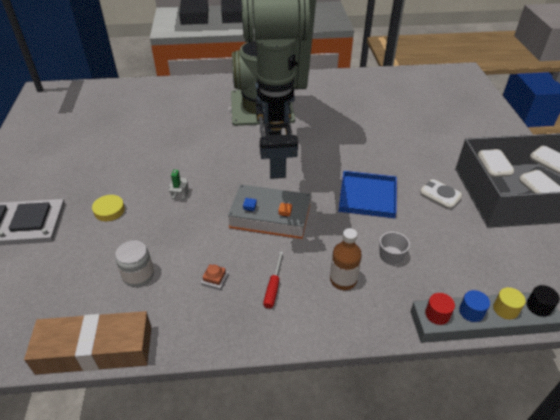

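View pics/w.png

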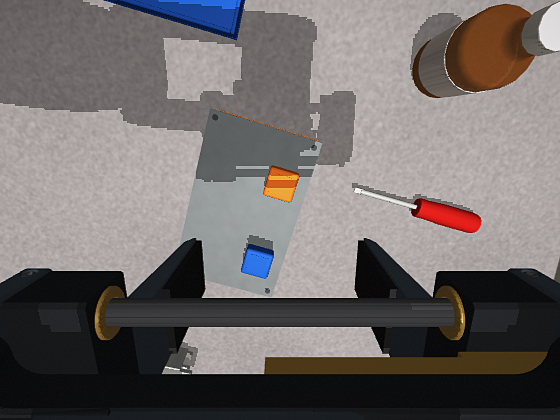

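The scene view shows the station mid-table (orange cap at about (285,210), blue at (250,204)), the green puller at (177,183) and the tray at (368,193). In the wrist view the orange cap is at (281,184) and the blue at (257,262), so the station's yaw is about −16°. Next I turn so that the camera is on the +x side and look at the puller from above.

Request:
drive_tool --pt "0 0 -10 -15 -25 0 91" --pt "0 0 -20 -30 -50 0 91" --pt "0 0 -30 -45 -76 0 91" --pt "0 0 -40 -60 -100 0 91" --pt "0 0 -50 -75 -125 0 91" --pt "0 0 -60 -90 -150 0 91" --pt "0 0 -70 -105 -175 0 91" --pt "0 0 -80 -120 -205 0 91" --pt "0 0 -90 -135 -230 0 91" --pt "0 0 -98 -150 -254 0 91"

```text
time_s: 2.3
ee_pos: [424.5, -254.9, 214.1]
ee_rot: [49.1, 90.0, -49.2]
force: [-0.3, -0.3, -0.6]
gripper_width: 90.8
```

```bash
python3 - <<'E'
from h import *
np.set_printoptions(precision=1,suppress=True)
s=state();print(s['time_s'],s['ee_pos'],s['ee_rot'],s['qpos'])
T=toolT(); im=grab_frame('wrist'); cv2.imwrite('pics/c.png',cv2.cvtColor(im,cv2.COLOR_RGB2BGR))
for l,z in (('puller_grip',63),('puller',0)):
    r=place_of('wrist',l)
    if r: print(l,r[0]['p'],np.array(r[0]['location'])*[560,420],atz('wrist',r[0]['location'],z,T))
E
```

```text
2.3 [ 424.5 -254.9  214.1] [ 49.1  90.  -49.2] [-32.3  11.1  99.7  -0.   69.2  66. ]
puller_grip 0.69 [277.6 201.3] [ 427.2 -253.2   63. ]
puller 0.56 [279.  185.4] [ 431.7 -255.2    0. ]
```

View pics/c.png

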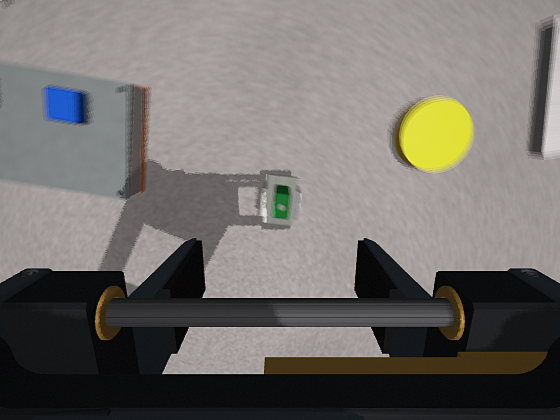

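The puller is at (282,200) in the wrist view, nearly aligned with the tool, and the tape and station are clear of it. I move closer to get its yaw.

Request:
drive_tool --pt "0 0 0 2 1 -35 91" --pt "0 0 0 2 1 -65 91" --pt "0 0 0 2 1 -65 91" --pt "0 0 0 2 1 -65 91"

```text
time_s: 2.95
ee_pos: [427.7, -253.5, 150.1]
ee_rot: [80.5, 89.9, -17.5]
force: [0.8, -1.3, 0.6]
gripper_width: 90.7
```

```bash
python3 - <<'E'
from h import *
np.set_printoptions(precision=1,suppress=True)
s=state();print(s['time_s'],s['ee_pos'],s['ee_rot'])
T=toolT(); im=grab_frame('wrist')
np.save('c2.npy',im); np.save('c2T.npy',T)
for l,z in (('puller_grip',63),('puller',0)):
    r=place_of('wrist',l)
    if r: print(l,r[0]['p'],np.array(r[0]['location'])*[560,420],atz('wrist',r[0]['location'],z,T))
i=im.astype(int); m=((i[...,1]>1.4*i[...,0])&(i[...,1]>1.3*i[...,2])&(i[...,1]>40)).astype(np.uint8)
y,x=np.nonzero(m); print(len(x),x.min(),x.max(),y.min(),y.max())
cv2.imwrite('pics/d.png',cv2.resize(cv2.cvtColor(im[120:300,190:390],cv2.COLOR_RGB2BGR),None,fx=3.3,fy=3.3,interpolation=cv2.INTER_CUBIC))
E
```

```text
2.95 [ 427.7 -253.5  150.1] [ 80.5  89.9 -17.5]
puller_grip 0.71 [278.4 221.2] [ 428.7 -252.6   63. ]
puller 0.96 [282.6 201.7] [ 429.8 -257.     0. ]
778 270 292 200 244
```

View pics/d.png

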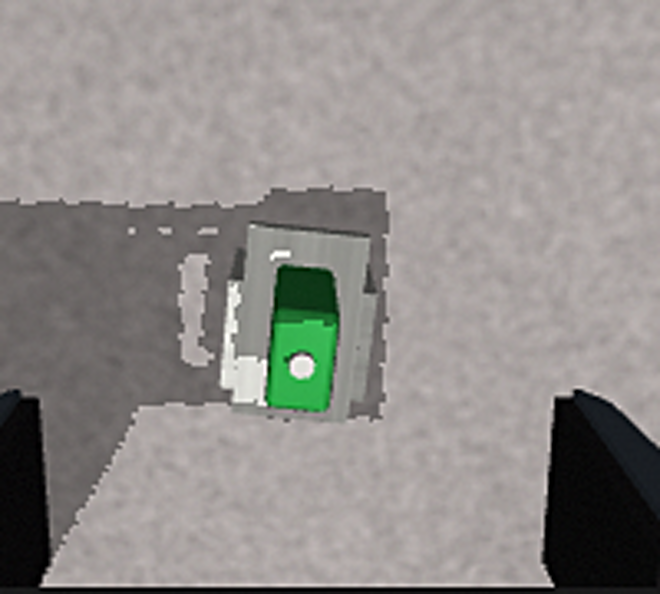

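```bash
python3 - <<'E'
from h import *
np.set_printoptions(precision=1,suppress=True)
T=np.load('c2T.npy')
def W(pts,z): return [atz('wrist',np.array(p)/3.3+[190,120],z,T,px=True) for p in pts]
P=W([(248,224),(370,237),(349,418),(232,405)],40); H=W([(272,320),(338,322),(330,411),(268,408)],86)
for Q in(P,H):
    Q=np.array(Q)[:,:2]; print(Q.tolist(),'mean',Q.mean(0))
    for a,b in((0,1),(3,2),(3,0),(2,1)):
        v=Q[b]-Q[a]; print(np.linalg.norm(v),np.degrees(np.arctan2(v[1],v[0])))
print('tool y dir',T[:3,1],'z',T[:3,2])
E
```

```text
[[454.7290322254755, -244.0085832852536], [446.3990555324452, -276.9448341056048], [393.7006062554881, -264.4654612116912], [402.477295364433, -231.2486594638801]] mean [ 424.3 -254.2]
33.9733002489825 -104.19317236313857
34.35674882855564 -104.80069576327053
53.78717004010234 -13.723103028871178
54.155898146197934 -13.322638244541475
[[439.9385084266485, -249.53760994422026], [437.26509804158565, -264.98652401863893], [415.0550872635988, -260.16482926563924], [417.9345687482838, -245.313425047065]] mean [ 427.5 -255. ]
15.678522544096214 -99.81771579278893
15.127974778010714 -100.972714697052
22.405738091267313 -10.867090066421602
22.72736938251755 -12.24859255661783
tool y dir [ 1.  -0.1  0. ] z [-0.1 -1.   0. ]
```

Request:
drive_tool --pt "0 0 -5.5 0 -1 -30 91" --pt "0 0 -5.5 0 -1 -60 91" --pt "0 0 -5.5 0 -1 -90 91" --pt "0 0 -5.5 0 -1 -102 91" --pt "0 0 -5.5 0 -1 -103 60" --pt "0 0 -5.5 0 -1 -103 40" --pt "0 0 -5.5 0 -1 -103 25" --pt "0 0 -5.5 0 -1 -103 12" --pt "0 0 -5.5 0 -1 -103 8" --pt "0 0 -5.5 0 -1 -103 8" --grip_force 45

```text
time_s: 4.35
ee_pos: [427.6, -254.9, 47.5]
ee_rot: [73.4, 89.8, -30.2]
force: [0.5, 0.1, 0.0]
gripper_width: 33.7
```

Request:
drive_tool --pt "0 0 0 0 0 0 8" --pt "0 0 0 0 0 0 8" --pt "0 0 0 0 0 0 8"

```text
time_s: 4.72
ee_pos: [427.6, -254.8, 47.5]
ee_rot: [72.9, 89.8, -30.6]
force: [-0.4, 0.3, 0.6]
gripper_width: 16.0
```

Request:
drive_tool --pt "0 0 0 0 0 20 8" --pt "0 0 0 0 0 50 8" --pt "0 0 0 0 10 90 8" --pt "0 0 0 10 50 125 8" --pt "0 0 0 30 100 125 8" --pt "0 0 -1 50 150 125 8" --pt "0 0 -2 70 200 125 8" --pt "0 0 -2.7 80 250 125 8" --pt "0 0 -2.7 88 290 115 8" --pt "0 0 -2.7 88 296 105 8"

```text
time_s: 5.98
ee_pos: [515.7, 43.3, 151.8]
ee_rot: [74.9, 89.8, -31.1]
force: [0.5, -0.7, -1.6]
gripper_width: 16.2
```

Request:
drive_tool --pt "0 0 0 0 0 0 8" --pt "0 0 0 0 0 0 8"

```text
time_s: 6.22
ee_pos: [515.5, 42.4, 151.8]
ee_rot: [63.9, 89.9, -42.2]
force: [0.1, 0.2, -1.0]
gripper_width: 16.1
```

```bash
python3 - <<'E'
from h import *
np.set_printoptions(precision=1,suppress=True)
s=state();print(s['time_s'],s['ee_pos'],s['ee_rot'],s['force'],s['torque'],s['qpos'])
T=toolT(); im=grab_frame('wrist'); print('T\n',T)
np.save('e.npy',im); np.save('eT.npy',T)
for l,z in (('worn_center',68.5),('good_center',68.5),('station',0),('puller_grip',T[2,3]+19)):
    r=place_of('wrist',l)
    if r: print(l,r[0]['p'],np.array(r[0]['location'])*[560,420],atz('wrist',r[0]['location'],z,T))
cv2.imwrite('pics/e.png',cv2.resize(cv2.cvtColor(im[:310],cv2.COLOR_RGB2BGR),None,fx=1.42,fy=1.42,interpolation=cv2.INTER_CUBIC))
E
```

```text
6.225 [515.5  42.4 151.8] [ 63.9  89.9 -42.2] [ 0.1  0.2 -1. ] [ 0.1  0.1 -0. ] [  3.5  15.9 102.7  -0.1  61.3 109.6]
T
 [[  0.    1.   -0.3 515.5]
 [ -0.   -0.3  -1.   42.4]
 [ -1.    0.    0.  151.8]
 [  0.    0.    0.    1. ]]
worn_center 0.9 [283.2 144.1] [578.2  21.4  68.5]
good_center 0.59 [395.2 147.4] [551.  -63.4  68.5]
station 0.88 [327.6 174.7] [531.4 -13.9   0. ]
puller_grip 0.59 [277.5 274.2] [520.2  42.4 170.8]
```

View pics/e.png

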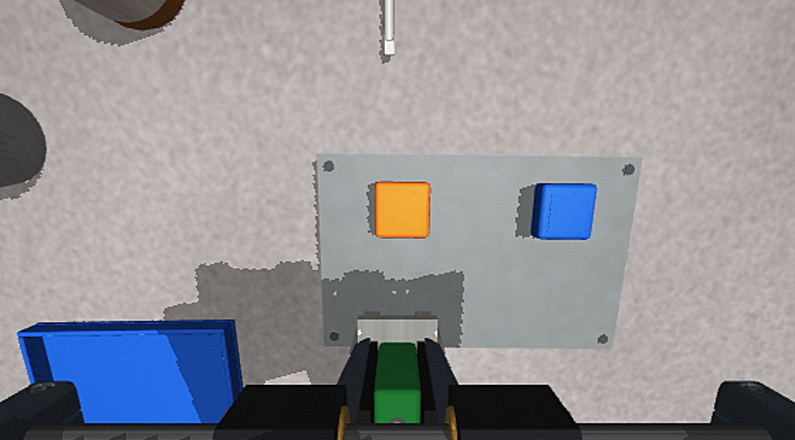

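```bash
cat > fit.py <<'E'
from h import *
np.set_printoptions(precision=2,suppress=True)
def mask(im,c):
    h=cv2.cvtColor(im,cv2.COLOR_RGB2HSV); lo,hi={'o':((5,120,130),(25,255,255)),'b':((105,120,130),(125,255,255)),}[c]
    m=cv2.inRange(h,lo,hi); n,l,st,_=cv2.connectedComponentsWithStats(m)
    return l,st
def W(p,z,T): return atz('wrist',p,z,T,px=True)
def rect(im,T,c,z,box):
    l,st=mask(im,c); x0,y0,x1,y1=box
    ids=[k for k in range(1,len(st)) if st[k][4]>300 and x0<st[k][0]<x1 and y0<st[k][1]<y1]
    k=max(ids,key=lambda k:st[k][4]); cs,_=cv2.findContours((l==k).astype(np.uint8),cv2.RETR_EXTERNAL,cv2.CHAIN_APPROX_NONE)
    P=np.array([W(p+0.0,z,T)[:2] for p in cs[0][:,0].astype(float)],np.float32)
    return st[k],cv2.minAreaRect(P)
E
python3 - <<'E'
from fit import *
im=np.load('e.npy');T=np.load('eT.npy')
for c,b in(('o',(230,110,320,180)),('b',(340,110,440,180))): print(c,*rect(im,T,c,77,b))
s=np.array([(329,166),(628,169),(602,339),(334,336)])/1.42
Q=np.array([W(p,50,T)[:2] for p in s]); print('screws',Q,Q.mean(0))
for a,b in((1,0),(2,3),(3,0),(2,1)):
    v=Q[b]-Q[a]; print(np.linalg.norm(v),np.degrees(np.arctan2(v[1],v[0])))
for z in (144.3,):
    for p in((357,318),(438,318)):
        w=W(np.array(p)/1.42,z,T); print('plate front',w,T[:3,:3].T@(w-T[:3,3]))
print('tool y yaw',np.degrees(np.arctan2(T[1,1],T[0,1])),'tool x',T[:3,0])
E
```

```text
o [ 264  128   39   39 1492] ((576.4655151367188, 22.185291290283203), (29.38873291015625, 28.55741310119629), 73.8879623413086)
b [ 379  130   42   39 1438] ((550.355224609375, -63.10247802734375), (29.020877838134766, 28.7443790435791), 73.31832122802734)
screws [[ 610.06   56.49]
 [ 559.9  -111.19]
 [ 458.25  -80.59]
 [ 508.89   87.11]] [534.27 -12.04]
175.01818138406617 73.34413371392398
175.1766507630765 73.19829810213977
105.70444526464966 -16.840060511072927
106.14993360069596 -16.754057641443122
plate front [543.45  51.99 144.3 ] [  7.53  24.17 -16.92]
plate front [533.97  19.22 144.3 ] [ 7.57 24.14 17.2 ]
tool y yaw -16.064899866597983 tool x [ 0. -0. -1.]
```

The puller is held square: its plate's front edge is parallel to the tool and centred to 0.1 mm. The orange cap is at (283,148) px and at (576.2, 22.3) mm; the screw and cap fits agree to 0.5 mm and give a station yaw of −16.75°. I correct the sideways offset, then descend and feel for the station's top.

Request:
drive_tool --pt "0 0 -0.7 -0.5 -1.5 -10 8" --pt "0 0 -0.7 -0.5 -1.5 -25 8" --pt "0 0 -0.7 -0.5 -1.5 -40 8" --pt "0 0 -0.7 -0.5 -1.5 -48 8" --pt "0 0 -0.7 -0.5 -1.5 -50 8" --pt "0 0 -0.7 -0.5 -1.5 -50 8" --pt "0 0 -0.7 -0.5 -1.5 -50 8"

```text
time_s: 7.35
ee_pos: [515.8, 41.2, 102.6]
ee_rot: [87.9, 89.8, -18.8]
force: [-0.7, 0.9, -1.0]
gripper_width: 15.5
```

```bash
cat > chk.py <<'E'
from fit import *
np.set_printoptions(precision=3,suppress=True)
s=state();T=toolT();print(s['time_s'],s['ee_pos'],'F',s['force'],'M',s['torque'],'grip',s['gripper_width'])
print('yaw',np.degrees(np.arctan2(T[1,1],T[0,1])),'tilt',T[:3,0])
xh=np.array([.9576,-.2882]);yh=np.array([.2882,.9576]);d=T[:2,3]-[576.2,22.3];print('rel cap x,y',d@xh,d@yh,'z over top',T[2,3]-97.5,'F along x',s['force'][:2]@xh,'y',s['force'][:2]@yh)
E
python3 chk.py
```

```text
7.35 [515.76   41.181 102.634] F [-0.697  0.896 -0.958] M [0.041 0.099 0.019] grip 15.531996965022016
yaw -16.77784560350263 tilt [ 0.004 -0.001 -1.   ]
rel cap x,y -63.3191914209858 0.6616202688591236 z over top 5.133970355289975 F along x -0.9254298017848581 y 0.6575078988292808
```

Request:
drive_tool --pt "0 0 0 0 0 -2 8" --pt "0 0 0 0 0 -4 8" --pt "0 0 0 0 0 -4 8"

```text
time_s: 7.72
ee_pos: [515.6, 41.2, 98.5]
ee_rot: [85.4, 89.8, -21.4]
force: [-0.1, 0.5, -1.2]
gripper_width: 15.5
```

Request:
drive_tool --pt "0 0 0 0 0 -0.5 8" --pt "0 0 0 0 0 -1 8"

```text
time_s: 7.98
ee_pos: [515.6, 41.2, 97.5]
ee_rot: [86.1, 89.8, -20.7]
force: [0.5, 0.4, 2.1]
gripper_width: 15.5
```

```bash
python3 chk.py; python3 - <<'E'
from fit import *
T=toolT(); im=grab_frame('wrist'); np.save('f.npy',im); np.save('fT.npy',T)
print(state()['force'])
st,r=rect(im,T,'o',77,(230,60,320,260)); print(st,r)
print(T[:3,:3].T@(np.r_[r[0],77]-T[:3,3]))
cv2.imwrite('pics/f.png',cv2.resize(cv2.cvtColor(im[100:310,170:390],cv2.COLOR_RGB2BGR),None,fx=2.8,fy=2.8,interpolation=cv2.INTER_CUBIC))
E
```

```text
7.975 [515.639  41.162  97.467] F [0.503 0.38  2.131] M [0.018 0.198 0.081] grip 15.46756799893549
yaw -16.776050480850053 tilt [ 0.004 -0.001 -1.   ]
rel cap x,y -63.429139022673745 0.6082659152346208 z over top -0.03261941139156477 F along x 0.3718286663807631 y 0.5092324529349143
[-0.27  0.49 -2.26]
[ 256  130   50   50 2411] ((576.30224609375, 22.142566680908203), (29.371543884277344, 29.07076072692871), 73.18424224853516)
[20.72 63.49  0.69]
```

View pics/f.png

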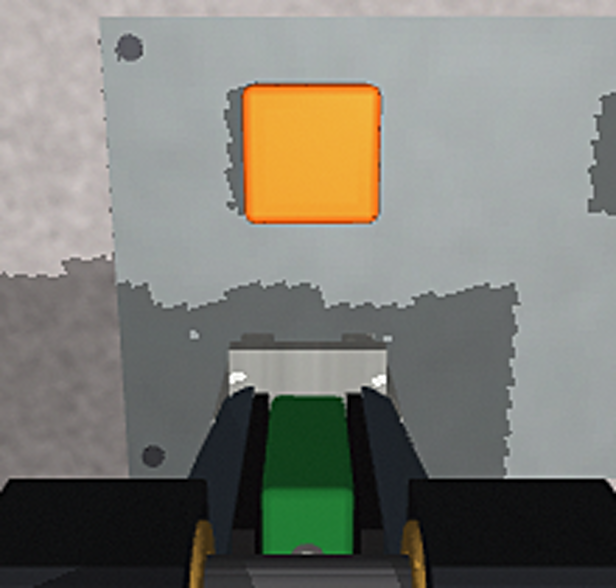

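```bash
python3 - <<'E'
from fit import *
im=np.load('f.npy');T=np.load('fT.npy'); g=cv2.cvtColor(im,cv2.COLOR_RGB2GRAY)
print('cols 248..314')
for r in range(217,232,1): print(r,' '.join('%d'%v for v in g[r,248:314]))
def loc(p,z):
    w=W(np.array(p,float),z,T); return T[:3,:3].T@(w-T[:3,3])
for n,p,z in(('plateL',(251.8,225),90),('plateR',(308.2,225),90),('lipL',(257,220.7),57),('lipR',(305,220.7),57),('capL',(257,180),77),('capR',(305.7,180),77)): print(n,loc(p,z))
E
```

```text
cols 248..314
217 102 101 102 102 102 102 102 102 102 103 105 102 103 102 102 102 101 102 101 100 102 102 100 102 102 103 105 103 104 103 103 106 104 104 104 103 105 104 104 106 104 101 101 102 100 103 102 100 104 102 103 101 101 102 102 100 102 101 103 101 103 101 101 103 103 103
218 103 100 102 101 102 101 102 102 104 101 103 102 102 103 104 104 102 103 104 102 103 102 103 102 103 103 103 103 105 105 105 104 105 105 105 105 103 104 104 103 104 102 103 104 105 105 104 106 105 104 105 104 103 103 101 100 99 101 100 99 99 101 100 102 101 103
219 102 102 102 102 102 102 101 102 94 82 86 86 83 83 84 84 87 84 82 88 103 103 103 103 102 104 102 102 105 105 104 106 104 103 104 104 104 104 103 103 103 103 103 104 87 82 83 86 85 85 85 87 87 110 106 128 101 101 99 97 95 98 98 102 101 102
220 102 102 102 101 103 101 103 104 80 76 80 80 81 80 79 81 81 81 77 79 105 103 104 102 103 106 105 103 106 106 105 105 105 106 105 106 105 106 106 104 104 104 104 104 78 78 81 84 80 79 79 80 80 77 87 132 101 99 106 177 175 174 95 101 100 103
221 102 102 100 104 104 105 103 104 85 81 80 82 80 81 81 83 83 81 80
[... 2128 characters left out ...]
2 102
230 100 101 96 103 169 161 159 159 161 164 167 164 164 163 163 160 158 160 162 160 159 156 153 156 160 162 163 165 166 168 165 165 165 166 169 168 163 161 159 159 163 165 162 159 158 158 160 160 160 159 159 159 161 165 165 164 162 160 168 174 93 100 101 102 103 101
231 100 100 92 101 168 157 154 156 160 162 165 164 163 163 164 160 158 159 162 160 157 155 153 155 161 162 161 163 166 167 164 167 165 166 170 167 165 161 160 159 162 163 162 160 158 158 158 159 157 158 157 157 160 164 164 163 162 159 169 173 67 101 102 101 102 103
plateL [  7.56  23.49 -16.71]
plateR [ 7.56 23.47 17.06]
lipL [ 40.53  15.78 -16.04]
lipR [40.53 15.76 17.89]
capL [ 20.65  48.34 -13.97]
capR [20.66 48.32 16.03]
```

Lips show at columns 256–303 (centre ~279.8), cap centre at column 281: the puller is ~0.9 mm to the +y side. The lip front is ~15.5 mm ahead of the tool axis, so the jaw sits ~4 mm behind the handle. I correct that, raise ~1 mm and approach.

Request:
drive_tool --pt "0 0 0 -0.2 -0.8 1.1 8" --pt "0 0 0 5 -2.5 1.1 8" --pt "0 0 0 12 -4.5 1.1 8" --pt "0 0 0 20 -6.9 1.1 8" --pt "0 0 0 26.6 -8.9 1.1 8" --pt "0 0 0 26.6 -8.9 1.1 8" --pt "0 0 0 26.6 -8.9 1.1 8"

```text
time_s: 8.9
ee_pos: [541.9, 32.3, 98.5]
ee_rot: [82.6, 89.8, -24.2]
force: [-0.1, -0.9, -0.2]
gripper_width: 15.8
```

```bash
python3 chk.py; python3 - <<'E'
from fit import *
T=toolT(); im=grab_frame('wrist'); np.save('g.npy',im); np.save('gT.npy',T)
st,r=rect(im,T,'o',77,(230,60,320,260)); print(st,r)
print(T[:3,:3].T@(np.r_[r[0],77]-T[:3,3]))
g=cv2.cvtColor(im,cv2.COLOR_RGB2GRAY)
for r in range(214,226): print(r,' '.join('%d'%v for v in g[r,250:310]))
cv2.imwrite('pics/g.png',cv2.resize(cv2.cvtColor(im[100:310,170:390],cv2.COLOR_RGB2BGR),None,fx=2.8,fy=2.8,interpolation=cv2.INTER_CUBIC))
E
```

```text
8.9 [541.944  32.254  98.463] F [-0.107 -0.868 -0.168] M [0.104 0.144 0.018] grip 15.81800914813708
yaw -16.78256473642886 tilt [ 0.003 -0.001 -1.   ]
rel cap x,y -35.672349463498115 -0.3404586647749502 z over top 0.9630524833938097 F along x 0.14773960779303213 y -0.8624564041632855
[ 256  176   47   46 2111] ((576.6705932617188, 22.098203659057617), (29.173234939575195, 29.08440589904785), 73.17797088623047)
[21.58 36.11 -0.31]
214 102 102 101 102 102 101 84 98 110 119 127 125 125 125 125 126 125 125 125 125 125 125 126 124 123 126 125 124 124 125 126 125 125 126 126 126 125 126 124 126 124 125 126 125 123 125 124 176 171 166 158 152 103 100 103 103 102 102 103 102
215 101 103 101 100 100 101 82 98 110 119 127 126 124 125 124 125 125 126 125 125 125 125 124 126 126 125 124 125 125 126 125 125 126 126 125 126 126 126 126 125 125 126 124 126 125 123 117 119 174 168 161 153 104 101 101 101 102 100 102 102
216 103 102 101 101 103 100 81 97 111 119 127 126 125 125 123 124 124 124 123 124 124 124 125 123 123 123 124 122 123 123 124 122 122 123 122 121 121 122 122 123 122 123 123 123 122 
[... 1304 characters left out ...]
81 78 74 73 75 75 75 74 75 75 72 73 73 74 74 74 75 76 79 78 76 75 72 75 91 100 101
223 102 100 77 70 72 71 75 77 76 77 76 77 77 75 73 72 73 74 73 70 72 72 73 73 73 76 76 78 77 77 77 77 78 78 76 74 72 74 76 74 74 74 73 74 73 72 74 73 72 72 74 74 77 75 75 73 77 79 104 101
224 99 89 68 65 65 68 68 69 70 68 71 71 71 67 67 68 67 68 66 66 64 66 69 68 68 69 72 71 71 70 68 71 74 72 71 69 67 67 69 70 68 68 67 67 66 68 68 66 67 67 67 69 69 68 68 68 69 75 100 100
225 101 122 176 172 171 173 175 178 178 175 175 177 178 173 170 175 174 173 171 167 166 169 173 174 175 179 179 180 180 179 177 178 184 182 178 174 172 172 175 177 175 172 171 170 171 171 170 173 171 171 173 175 176 175 174 173 179 181 116 100
```

Request:
drive_tool --pt "0 0 0 2.4 -0.7 0 8" --pt "0 0 0 4.8 -1.4 0 8" --pt "0 0 0 7.2 -2.2 0 8" --pt "0 0 0 9.6 -2.9 0 8" --pt "0 0 0 12 -3.6 0 8" --pt "0 0 0 14.4 -4.3 0 8" --pt "0 0 0 16.8 -5.1 0 8" --pt "0 0 0 16.8 -5.1 0 8"

```text
time_s: 9.95
ee_pos: [558.9, 27.1, 98.5]
ee_rot: [83.2, 89.8, -23.6]
force: [-0.4, -0.8, -2.0]
gripper_width: 15.7
```

```bash
python3 chk.py; python3 - <<'E'
from fit import *
T=toolT(); im=grab_frame('wrist'); np.save('g.npy',im); np.save('gT.npy',T)
st,r=rect(im,T,'o',77,(230,60,320,260)); print(st,r)
print(T[:3,:3].T@(np.r_[r[0],77]-T[:3,3]))
E
```

```text
9.95 [558.871  27.144  98.467] F [-0.445 -0.846 -1.96 ] M [ 0.047  0.108 -0.003] grip 15.719127876911339
yaw -16.779674104957415 tilt [ 0.003 -0.001 -1.   ]
rel cap x,y -17.9903643812017 -0.35544096133392805 z over top 0.9671685616496006 F along x -0.18270327169557982 y -0.9387696075125191
[257 203  46  19 817] ((585.3455200195312, 19.3328914642334), (28.85586166381836, 11.928421020507812), 73.18119049072266)
[21.56 27.53 -0.17]
```

Request:
drive_tool --pt "0 0 0 2 -0.6 0 8" --pt "0 0 0 4 -1.2 0 8" --pt "0 0 0 6 -1.8 0 8" --pt "0 0 0 8 -2.4 0 8" --pt "0 0 0 10 -3 0 8" --pt "0 0 0 12 -3.6 0 8" --pt "0 0 0 14 -4.2 0 8" --pt "0 0 0 15.3 -4.6 0 8" --pt "0 0 0 15.3 -4.6 0 8"

```text
time_s: 11.12
ee_pos: [574.1, 22.5, 98.4]
ee_rot: [81.5, 89.8, -25.2]
force: [0.5, -0.1, -1.2]
gripper_width: 15.8
```

```bash
python3 chk.py
```

```text
11.125 [574.069  22.549  98.428] F [ 0.473 -0.082 -1.189] M [0.083 0.135 0.039] grip 15.750361466263755
yaw -16.779492177819854 tilt [ 0.003 -0.001 -1.   ]
rel cap x,y -2.1125441274441394 -0.3756432521618207 z over top 0.9284702867156938 F along x 0.47700720326589857 y 0.05776704769037812
```

Request:
drive_tool --pt "0 0 0 1 -0.3 0 8" --pt "0 0 0 2 -0.6 0 8" --pt "0 0 0 3 -0.9 0 8" --pt "0 0 0 3.8 -1.1 0 8" --pt "0 0 0 3.8 -1.1 0 8"

```text
time_s: 11.75
ee_pos: [577.9, 21.4, 98.4]
ee_rot: [82.0, 89.8, -24.8]
force: [0.0, -0.7, -1.1]
gripper_width: 15.5
```

Request:
drive_tool --pt "0 0 0 0.5 -0.15 0 8" --pt "0 0 0 1 -0.3 0 8" --pt "0 0 0 1 -0.3 0 8"

```text
time_s: 12.12
ee_pos: [579.0, 21.1, 98.4]
ee_rot: [82.3, 89.8, -24.5]
force: [-0.0, 0.6, -1.3]
gripper_width: 15.5
```

```bash
python3 chk.py
```

```text
12.125 [578.98   21.107  98.44 ] F [-0.036  0.56  -1.306] M [0.072 0.169 0.022] grip 15.549968841248916
yaw -16.78467571359711 tilt [ 0.003 -0.001 -1.   ]
rel cap x,y 3.0059471554681494 -0.341569314295158 z over top 0.9404289335606109 F along x -0.1952923519024007 y 0.5255740595752181
```

Request:
drive_tool --pt "0 0 0 0.3 -0.1 0 8" --pt "0 0 0 0.7 -0.2 0 8" --pt "0 0 0 1 -0.3 0 8" --pt "0 0 0 1 -0.3 0 8"

```text
time_s: 12.62
ee_pos: [580.0, 20.8, 98.4]
ee_rot: [82.9, 89.8, -23.9]
force: [0.3, -0.6, -0.7]
gripper_width: 15.9
```

Request:
drive_tool --pt "0 0 0 0.2 -0.05 0 8" --pt "0 0 0 0.5 -0.15 0 8" --pt "0 0 0 0.7 -0.2 0 8" --pt "0 0 0 0.7 -0.2 0 8"

```text
time_s: 13.12
ee_pos: [580.7, 20.6, 98.4]
ee_rot: [82.1, 89.8, -24.6]
force: [0.3, -0.3, -2.1]
gripper_width: 15.9
```

Request:
drive_tool --pt "0 0 0 0.2 -0.05 0 8" --pt "0 0 0 0.4 -0.1 0 8" --pt "0 0 0 0.6 -0.2 0 8" --pt "0 0 0 0.6 -0.2 0 8"

```text
time_s: 13.62
ee_pos: [581.3, 20.4, 98.4]
ee_rot: [82.7, 89.8, -24.1]
force: [-0.0, -0.2, -1.2]
gripper_width: 15.6
```

Request:
drive_tool --pt "0 0 0 0.2 -0.05 0 8" --pt "0 0 0 0.4 -0.1 0 8" --pt "0 0 0 0.6 -0.2 0 8" --pt "0 0 0 0.6 -0.2 0 8"

```text
time_s: 14.12
ee_pos: [581.9, 20.2, 98.4]
ee_rot: [82.0, 89.8, -24.8]
force: [-0.1, 0.3, -0.6]
gripper_width: 15.9
```

Request:
drive_tool --pt "0 0 0 0.2 -0.05 0 8" --pt "0 0 0 0.4 -0.1 0 8" --pt "0 0 0 0.6 -0.2 0 8" --pt "0 0 0 0.6 -0.2 0 8"

```text
time_s: 14.62
ee_pos: [582.5, 20.0, 98.4]
ee_rot: [82.3, 89.8, -24.5]
force: [-0.0, 0.7, -2.1]
gripper_width: 16.1
```

```bash
python3 chk.py; python3 - <<'E'
from fit import *
T=toolT(); im=grab_frame('wrist'); np.save('k.npy',im)
cv2.imwrite('pics/k.png',cv2.resize(cv2.cvtColor(im[130:310,180:380],cv2.COLOR_RGB2BGR),None,fx=3.3,fy=3.3,interpolation=cv2.INTER_CUBIC))
E
```

```text
14.625 [582.511  20.026  98.412] F [-0.043  0.659 -2.084] M [0.033 0.215 0.068] grip 16.097070230413262
yaw -16.785470644264386 tilt [ 0.003 -0.001 -1.   ]
rel cap x,y 6.69895443791261 -0.3583621282681258 z over top 0.9117914233538329 F along x -0.23079828677020434 y 0.6190703580948016
```

View pics/k.png

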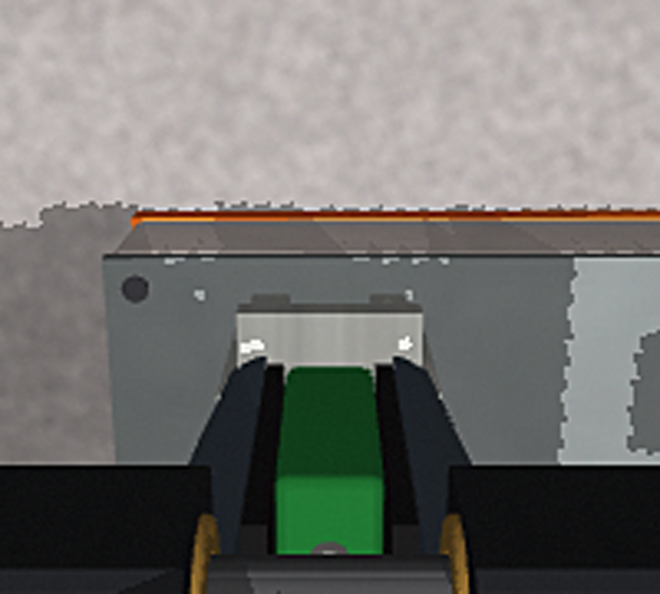

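Request:
drive_tool --pt "0 0 0 0.2 -0.05 0 8" --pt "0 0 0 0.4 -0.1 0 8" --pt "0 0 0 0.5 -0.15 0 8" --pt "0 0 0 0.5 -0.15 0 8"

```text
time_s: 15.18
ee_pos: [582.6, 20.0, 98.4]
ee_rot: [77.7, 89.9, -29.1]
force: [-1.4, 0.9, -0.5]
gripper_width: 15.8
```

The move stalled (0.1 of 0.5 mm) with about −1.6 N along the station's x: the bar has met the cap. I back off 0.3 mm to unload it, then lift slowly.

Request:
drive_tool --pt "0 0 0 -0.3 0.1 0 8" --pt "0 0 0 -0.3 0.1 1 8" --pt "0 0 0 -0.3 0.1 2 8" --pt "0 0 0 -0.3 0.1 3 8" --pt "0 0 0 -0.3 0.1 3.6 8" --pt "0 0 0 -0.3 0.1 4.2 8" --pt "0 0 0 -0.3 0.1 4.8 8" --pt "0 0 0 -0.3 0.1 5.4 8" --grip_force 55

```text
time_s: 16.18
ee_pos: [582.4, 20.0, 103.9]
ee_rot: [80.3, 89.9, -26.5]
force: [0.3, 0.6, -1.8]
gripper_width: 15.9
```

```bash
python3 chk.py
```

```text
16.175 [582.43   20.042 103.855] F [ 0.255  0.594 -1.817] M [ 0.102  0.087 -0.088] grip 15.861981755313701
yaw -16.793112855966594 tilt [ 0.002 -0.001 -1.   ]
rel cap x,y 6.616886625671486 -0.36704219013813644 z over top 6.355422599205269 F along x 0.07337146720083919 y 0.6422830617764859
```

Request:
drive_tool --pt "0 0 0 0 0 0.5 8" --pt "0 0 0 0 0 1 8" --pt "0 0 0 0 0 1.5 8" --pt "0 0 0 0 0 2 8" --pt "0 0 0 0 0 2.5 8" --pt "0 0 0 0 0 3 8"

```text
time_s: 16.92
ee_pos: [581.9, 20.2, 106.0]
ee_rot: [54.4, 89.9, -52.4]
force: [0.4, 1.3, -11.2]
gripper_width: 15.9
```

```bash
python3 chk.py
```

```text
16.925 [581.899  20.207 105.967] F [  0.402   1.27  -11.174] M [ 0.234 -0.186 -0.002] grip 15.930899535471603
yaw -16.795468119728127 tilt [ 0.001 -0.001 -1.   ]
rel cap x,y 6.061071426007459 -0.3618104683478099 z over top 8.467105083744698 F along x 0.019008539699049178 y 1.331632194377038
```

Request:
drive_tool --pt "0 0 0 0 0 1.2 8" --pt "0 0 0 0 0 1.7 8" --pt "0 0 0 0 0 2.2 8" --pt "0 0 0 0 0 2.7 8" --pt "0 0 0 0 0 3.2 8" --pt "0 0 0 0 0 3.7 8" --pt "0 0 0 0 0 4.2 8"

```text
time_s: 17.8
ee_pos: [582.1, 20.2, 110.4]
ee_rot: [69.7, 89.9, -37.1]
force: [0.5, -0.0, -1.6]
gripper_width: 16.0
```

```bash
python3 chk.py
```

```text
17.8 [582.081  20.164 110.372] F [ 0.481 -0.013 -1.621] M [0.036 0.129 0.023] grip 16.026370572879532
yaw -16.798957819803974 tilt [ 0.001 -0.001 -1.   ]
rel cap x,y 6.247378045662267 -0.35044568189659075 z over top 12.871863664670784 F along x 0.46404730627680396 y 0.12600237131716155
```

Request:
drive_tool --pt "0 0 0 0 0 1 8" --pt "0 0 0 0 0 2.5 8" --pt "0 0 0 0 0 4.5 8" --pt "0 0 0 0 0 7 8" --pt "0 0 0 0 0 10 8" --pt "0 0 0 0 0 14 8" --pt "0 0 0 0 0 18 8" --pt "0 0 0 0 0 22 8" --pt "0 0 0 0 0 26 8" --pt "0 0 0 0 0 30 8"

```text
time_s: 19.05
ee_pos: [582.0, 20.2, 140.6]
ee_rot: [67.8, 89.9, -39.0]
force: [-0.5, -0.2, -1.7]
gripper_width: 15.9
```

Request:
drive_tool --pt "0 0 0 0 0 2 8" --pt "0 0 0 0 0 5 8" --pt "0 0 0 0 0 10 8" --pt "0 0 0 0 0 15 8" --pt "0 0 0 0 0 20 8" --pt "0 0 0 0 0 22 8" --pt "0 0 0 0 0 22 8"

```text
time_s: 19.92
ee_pos: [582.1, 20.2, 162.8]
ee_rot: [76.1, 89.9, -30.7]
force: [-0.9, 0.8, -1.5]
gripper_width: 15.4
```

```bash
python3 chk.py; python3 - <<'E'
from fit import *
T=toolT()
for n in('scene','side','wrist'):
    im=grab_frame(n); np.save('m_%s.npy'%n,im)
    for l in('worn_center','tray','good_center'):
        r=place_of(n,l); print(n,l,[(round(q['p'],2),np.array(q['location'])*[560,420]) for q in r[:2]], atz(n,r[0]['location'],0 if l=='tray' else 68.5) if r else '')
a=np.load('m_scene.npy')[140:260,220:320]; p=proj('scene',[582,20,130]).astype(int); print(p)
b=np.load('m_side.npy'); q=proj('side',[582,20,130]).astype(int); print(q)
C=lambda n,p:cv2.resize(np.load('m_%s.npy'%n)[p[1]-50:p[1]+60,p[0]-45:p[0]+45],None,fx=4.3,fy=4.3,interpolation=cv2.INTER_CUBIC)
cv2.imwrite('pics/m.png',cv2.cvtColor(np.hstack([C('scene',p),C('side',q)]),cv2.COLOR_RGB2BGR))
E
```

```text
19.925 [582.12   20.181 162.815] F [-0.878  0.819 -1.496] M [ 0.054  0.093 -0.078] grip 15.420950972542329
yaw -16.798090173048738 tilt [ 0.001 -0.001 -1.   ]
rel cap x,y 6.279499125601785 -0.32352065320228884 z over top 65.31505542190627 F along x -1.0763683072674002 y 0.5311653844298003
scene worn_center [(0.48, array([286.61, 194.59]))] [521.94  33.01  68.5 ]
scene tray [(0.79, array([368.59, 198.11]))] [481.5  263.68  -0.  ]
scene good_center [] 
side worn_center [] 
side tray [(0.95, array([241.7 , 182.62])), (0.54, array([343.28, 256.41]))] [472.83 248.72   0.  ]
side good_center [(0.51, array([275.02, 228.02])), (0.38, array([325.3 , 195.89]))] [546.44 -70.47  68.5 ]
wrist worn_center [] 
wrist tray [(0.72, array([121.69, 330.29]))] [480.35 256.77   0.  ]
wrist good_center [(0.9, array([379.62, 227.3 ]))] [549.33 -63.14  68.5 ]
[284 192]
[282 191]
```

View pics/m.png

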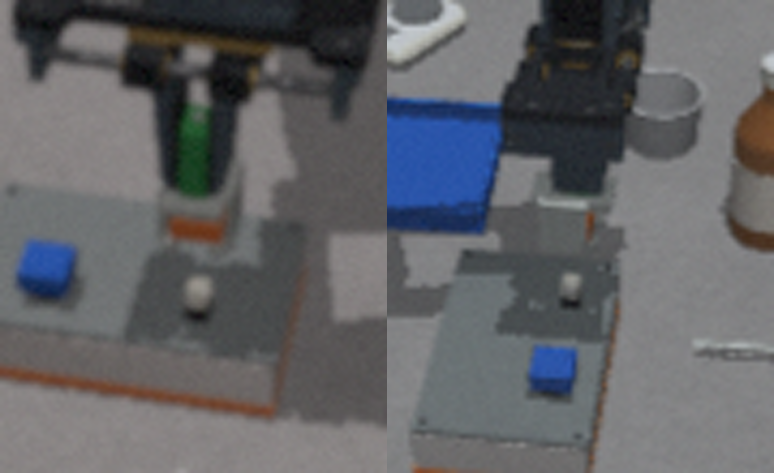

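The post is bare, the orange cap rides level in the puller (scene crop at (197,228)), and the blue cap is still on. I carry it gently to the tray, turning +20° to keep joint 6 away from its limit.

Request:
drive_tool --pt "0 0 1 -3 5 0 8" --pt "0 0 2 -8 15 0 8" --pt "0 0 4 -15 30 0 8" --pt "0 0 6 -23 48 0 8" --pt "0 0 8 -32 68 0 8" --pt "0 0 10 -41 88 0 8" --pt "0 0 12 -50 108 0 8" --pt "0 0 14 -59 128 0 8" --pt "0 0 16 -68 148 0 8" --pt "0 0 18 -77 168 0 8"

```text
time_s: 21.78
ee_pos: [504.0, 189.9, 162.7]
ee_rot: [77.0, 89.9, -11.6]
force: [-0.6, -0.5, -1.3]
gripper_width: 15.9
```

Request:
drive_tool --pt "0 0 1 -9 20 0 8" --pt "0 0 2 -17 38 0 8" --pt "0 0 2 -23 53 0 8" --pt "0 0 2 -28 64 0 8" --pt "0 0 2 -30 70 0 8" --pt "0 0 2 -31 72 0 8" --pt "0 0 2 -31 72 0 8"

```text
time_s: 22.65
ee_pos: [473.1, 261.6, 162.7]
ee_rot: [68.2, 89.9, -18.4]
force: [0.5, -0.2, -1.7]
gripper_width: 15.7
```

```bash
python3 - <<'E'
from fit import *
s=state();T=toolT();print(s['time_s'],s['ee_pos'],s['force'],s['qpos'])
im=grab_frame('wrist'); r=place_of('wrist','tray'); print(r[0]['p'],atz('wrist',r[0]['location'],0,T))
im2=grab_frame('side'); r=place_of('side','tray'); print(r[0]['p'],atz('side',r[0]['location'],0))
cv2.imwrite('pics/n.png',cv2.cvtColor(np.hstack([im[:,:400],im2[80:,150:450].copy() if 0 else cv2.copyMakeBorder(im2[100:300,150:450],110,110,0,0,cv2.BORDER_CONSTANT)]),cv2.COLOR_RGB2BGR))
E
```

```text
22.65 [473.13 261.62 162.67] [ 0.51 -0.2  -1.73] [ 27.76  17.41  98.77  -0.07  63.76 114.42]
0.64 [477.61 261.99   0.  ]
0.81 [469.87 267.57   0.  ]
```

View pics/n.png

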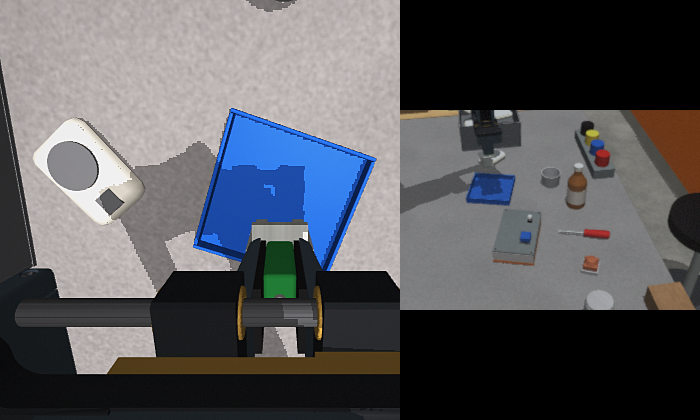

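```bash
python3 - <<'E'
from fit import *
T=toolT(); a,b,c=[W(np.array(p,float),22,T)[:2] for p in((233,109),(375,158),(195,248))]
print(a,b,c,'mid',(b+c)/2,np.linalg.norm(a-b),np.linalg.norm(a-c),np.degrees(np.arctan2(*(a-c)[::-1])))
E
```

```text
[565.11 310.65] [527.52 170.54] [421.78 349.14] mid [474.65 259.84] 145.07030420012552 148.4127056734385 -15.029868039333325
```

Request:
drive_tool --pt "0 0 0 1 -1 -5 8" --pt "0 0 0 1 -1 -17 8" --pt "0 0 0 1 -1 -32 8" --pt "0 0 0 1 -1 -49 8" --pt "0 0 0 1 -1 -66 8" --pt "0 0 0 1 -1 -82 8" --pt "0 0 0 1 -1 -96 8" --pt "0 0 0 1 -1 -104 8" --pt "0 0 0 1 -1 -108 8" --pt "0 0 0 1 -1 -109.5 8"

```text
time_s: 24.1
ee_pos: [474.4, 260.6, 53.3]
ee_rot: [84.7, 89.9, -2.0]
force: [-0.2, 0.2, -1.2]
gripper_width: 15.6
```

Request:
drive_tool --pt "0 0 0 0 0 0 8" --pt "0 0 0 0 0 -0.5 8" --pt "0 0 0 0 0 -1 8" --pt "0 0 0 0 0 -1 8"

```text
time_s: 24.6
ee_pos: [474.4, 260.6, 52.4]
ee_rot: [85.5, 89.9, -1.2]
force: [0.1, 0.2, -1.5]
gripper_width: 16.0
```

```bash
python3 -c "
from h import *
np.set_printoptions(precision=2,suppress=True)
s=state();print(s['time_s'],s['ee_pos'],s['force'],s['torque'],toolT()[:3,0])"
```

```text
24.6 [474.38 260.62  52.36] [ 0.06  0.21 -1.46] [0.03 0.12 0.01] [ 0. -0. -1.]
```

Request:
drive_tool --pt "0 0 0 0 0 -0.4 8" --pt "0 0 0 0 0 -0.8 8" --pt "0 0 0 0 0 -0.8 8"

```text
time_s: 24.98
ee_pos: [474.4, 260.6, 51.5]
ee_rot: [84.1, 89.9, -2.6]
force: [0.3, 0.5, -1.4]
gripper_width: 15.9
```

Request:
drive_tool --pt "0 0 0 0 0 -0.3 8" --pt "0 0 0 0 0 -0.5 8" --pt "0 0 0 0 0 -0.5 8"

```text
time_s: 25.35
ee_pos: [474.4, 260.6, 51.4]
ee_rot: [87.2, 89.9, 0.5]
force: [-1.3, 0.3, 4.3]
gripper_width: 16.2
```

Contact at the expected height (+5 N). I release gently and retreat straight up.

Request:
drive_tool --pt "0 0 0 0 0 0 17" --pt "0 0 0 0 0 0 18" --pt "0 0 0 0 0 0 20" --pt "0 0 0 0 0 0 24" --pt "0 0 0 0 0 0 32" --pt "0 0 0 0 0 0 40" --pt "0 0 0 0 0 0 44" --pt "0 0 0 0 0 0 44"

```text
time_s: 26.35
ee_pos: [474.4, 260.7, 51.5]
ee_rot: [88.2, 89.9, 1.6]
force: [0.1, -0.0, 0.2]
gripper_width: 44.0
```

Request:
drive_tool --pt "0 0 0 0 0 3 44" --pt "0 0 0 0 0 10 44" --pt "0 0 0 0 0 22 44" --pt "0 0 0 0 0 40 44" --pt "0 0 0 0 0 60 44" --pt "0 0 0 0 0 85 44" --pt "0 0 0 0 0 110 44" --pt "0 0 0 0 0 130 44" --pt "0 0 0 0 0 150 44" --pt "0 0 0 0 0 150 44"

```text
time_s: 27.6
ee_pos: [475.4, 261.1, 203.7]
ee_rot: [106.4, 89.6, 19.7]
force: [-0.1, 0.2, -0.7]
gripper_width: 44.2
```

```bash
python3 - <<'E'
from fit import *
s=state();T=toolT();print(s['time_s'],s['ee_pos'],s['force'],s['gripper_width'])
C=[]
for n in('scene','side','wrist'):
    im=grab_frame(n)
    for l,z in(('worn_center',16.5),('puller_grip',67),('good_center',68.5)):
        r=place_of(n,l); print(n,l,[(round(q['p'],2)) for q in r[:2]], atz(n,r[0]['location'],z,T) if r else '')
    p=proj(n,[474,260,30],T).astype(int); k=40 if n!='wrist' else 65
    C.append(cv2.resize(im[max(p[1]-k,0):p[1]+k,p[0]-k:p[0]+k],(266,266),interpolation=cv2.INTER_CUBIC))
cv2.imwrite('pics/p.png',cv2.cvtColor(np.hstack(C),cv2.COLOR_RGB2BGR))
E
```

```text
27.6 [475.37 261.15 203.72] [-0.09  0.19 -0.74] 44.17810392450779
scene worn_center [0.61, 0.55] [481.05 256.06  16.5 ]
scene puller_grip [0.76] [474.64 258.85  67.  ]
scene good_center [0.56, 0.18] [533.11 -57.18  68.5 ]
side worn_center [] 
side puller_grip [0.71, 0.71] [469.67 270.01  67.  ]
side good_center [0.63] [542.63 -63.76  68.5 ]
wrist worn_center [] 
wrist puller_grip [0.97] [476.38 263.41  67.  ]
wrist good_center []
```

View pics/p.png

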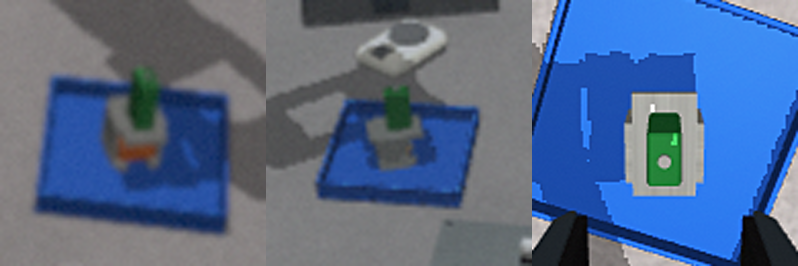

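The puller stands upright in the middle of the tray with the orange cap level in its jaw, and the gripper is clear above it. I hand in.

```bash
python3 -c "
from workcell import env,state
print(state()['qvel']); print(env.job_done())"
```

```text
[-0.03052716 -0.10169839 -0.08081985  0.06030868  0.01174787  0.01177096]
the job is handed in; nothing more can be done
None
```

I pulled the orange cap with the puller, carried it to the blue tray and handed the job in at about 28 s. The hand-in gives no verdict.

- **Going in:** the station's top was felt at a tool height of 97.5 mm, and the puller slid in about 1 mm above it. The rear bar met the cap about 6.7 mm past its centre with roughly 1.6 N. That puts the jaw about 5 mm behind the handle.
- **Pull:** in the readings I took, the upward pull peaked at about 10 N. The cap had popped off by the next reading, and a picture showed the bare post, the cap level in the puller and the blue cap still on.
- **Tray:** touchdown was at the expected height with about 5 N. After release, the last pictures show the puller upright within a few mm of the tray centre along both axes, the cap level in the jaw and the gripper clear above.

**Checks that were weaker or disagreed:**
- In the last pictures, the orange cap was found only in the scene camera, so I judged it flat by eye from a coarse crop.
- The side camera put the handle about 10 mm off the other two cameras, which is still well inside the 60 mm allowance.
- The blue cap's last estimates (scene and side cameras) were up to about 18 mm from the first wrist fit. The wrist camera, closer and more accurate, placed it within about 1 mm after the pull, so I take it as unmoved.

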